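Release the latched key on the microscope console

ROBOT

A 6-joint arm with a two-finger parallel gripper is mounted at the origin on the work surface. World frame = base frame: x ahead of the robot, y to its left, z up, the work surface at z = 0. Lengths are in mm, angles in rad, forces in N, time in s.
With the tool pointing down it reaches from about 350 to 775 mm from the base axis. Payload 7.3 kg.
Tool frame: the origin (TCP) lies on the centre line of the jaws, within the pads' length; the fingertips stand 17 mm ahead of it and the grasp point (between the pads) lies 2 mm behind it; z points along the fingers, y is the line along which they close (so a half turn about z gives the same grasp; the last joint's range is limited). The gripper opens to 92 mm and grips with 3 to 60 N. Pads are 19 mm wide; open, the fingers measure 130 mm over their backs; the gripper's body (75 mm by 190 mm) begins 47 mm behind the grasp point.
Start: joints at [-1.382, 0.342, 1.524, -0, 1.275, -0.146], TCP at [172.527, -495.861, 243.741] pointing down, gripper open.
Joint ranges: [-2.53, 2.53], [-0.77, 2.02], [0.04, 2.7], [-1, 4.14], [0.28, 2.66], [-3.11, 3.11]. Speed limits (rad/s): [2.57, 2.57, 3.14, 3.14, 3.14, 3.14].

INTERFACE

Orientations are given as [roll, pitch, yaw] about the fixed x, y, z axes, in that order (R = Rz(yaw) Ry(pitch) Rx(roll)).
In Python, from plant import bot gives the robot as it stands. The module is installed in compiled form; this text tells all that it offers.
- The arm moves only by the shell command python3 -m pendant 'ROWS'. ROWS is JSON, a list of rows, each a list of 3 entries, a list of its own where there are three numbers: the shift along the world's x, y, z as a fraction of full scale, then the turn, a rotation vector about the world's x, y, z as a fraction of full scale, then the opening, from -1 (shut) to 1 (fully open), so that 0 is half open. In form: [[[tx, ty, tz], [rx, ry, rz], claw], ...]. A call has exactly 10 rows; each row shifts and turns the commanded pose from where the row before left it; what a row does not reach is not made up. Full scale, the value 1, is 30 mm for a shift and 0.12 rad for a turn. A row lasts 1/12 s, in which the tool goes at most 41.7 mm and 7.16 degrees, less where a joint would pass 70% of its speed; a pose out of reach is approached as far as the arm can. A call with a number of a shift or a turn outside -1 to 1 is refused whole. A call with a gripper value outside its range is refused whole. The fingers move at their own pace and stop on an object; the grip force is fixed at half the most. Time passes only in rows, so rows that do not move let the fingers close, or fill a call up. It gives the time, the measured TCP pose, the force, the opening and the grip force at its end, in the units of the state.
- bot.get_obs(): the state, without advancing time (a new reading comes with each control period).
- bot.capture(name): name is "side" or "top" or "wrist"; returns the picture (480x640x3 uint8, blue, green, red); there is no depth.
- bot.camera_params(name): a dict with "fovy" (degrees; the focal length in pixels is half the picture's height over the tangent of half this angle, whatever the lens; pixels are square), "cx", "cy" (the principal point, pixels), "camera_from_world" (4x4, takes a point from world to camera coordinates). Camera axes: x right, y down, z forward; pixel columns grow to the right and rows downward; lengths in mm; the calibration is good to about 2 mm. A picture is of the moment at which its call begins: read the wrist's pose just before it. camera_params takes no time and is no camera call; for the wrist camera it gives the pose at the moment of the call.
- bot.close_job(): hands the job in; it is judged then, once.
The state is a dict: "time": time; "joint_positions": joint angles; "dq": joint speeds; "tau": joint torques, N m; "tool_pos": TCP position; "tcp_rot": TCP orientation; "contact_force": force on the tool from outside, world axes, zero at the start; "moment": the same for the moment, N m; "grip_width": finger opening in mm; "finger_force": force on a finger pad.
Only numpy, scipy, OpenCV 4.12 (cv2) and the standard library are available. Lean on these libraries where they do the work, as an engineer would, in place of code of your own. Each camera call takes 0.05 s, during which the arm holds its last target. There are 200 camera calls.

TASK

One of the four blue keys on the microscope's control box has been left latched down. Tap each key lightly with a fingertip, one after another from the robot's left to its right, to feel which one it is; only after all four taps, press that key fully in and let go so that it springs up and all four keys stand up. Do not push in any of the other keys, do not press anything hard, and leave the bottle, dish and canister where they stand.

Things in the scene. Friction and masses are not known exactly. Their poses are not given: they have to be found in the camera images.
- console: White fixed control box, black face, 120 mm (its x) by 260 mm (its y) by 55 mm high. Origin: centre of its underside, on the bench. Its y axis runs along the key row to the robot's left, z up; turned up to 20 degrees about z. It never moves. The four keys stand in a row on its centre line, at y = +75, +25, -25, -75 mm in its frame.
- key_1: Blue key cap, leftmost (robot's left, +y side of the console), 36 mm (x) by 34 mm (y), four alike. Origin: centre of its flat top; moves straight up and down; axes as the console's. Top above the bench: 71 mm with the key up, 65 mm when latched down, about 61 mm when fully in at its slightly springy stop.
- key_2: Blue key cap, second from the left, 36 mm (x) by 34 mm (y), four alike. Origin: centre of its flat top; moves straight up and down; axes as the console's. Any key that is up starts to yield at about 1.5 N, gets stiffer by 0.35 N per mm and springs back when let go; a light tap (2 N) dips it 1 to 2 mm.
- key_3: Blue key cap, third from the left, 36 mm (x) by 34 mm (y), four alike. Origin: centre of its flat top; moves straight up and down; axes as the console's. The latched key does not yield below about 3 N. Pressed fully in to its stop (about 4 mm below its latched height, 5 to 7 N) its catch lets go and it rises with the finger; pressed part way it stays latched.
- key_4: Blue key cap, rightmost (-y side of the console), 36 mm (x) by 34 mm (y), four alike. Origin: centre of its flat top; moves straight up and down; axes as the console's. Same heights and springs as the others.
- media_bottle: Amber glass bottle with orange cap, 44 mm across, 85 mm tall, loose, standing upright beyond the left end of the console. Origin: centre of its underside. Leave it alone.
- dish: Clear lidded culture dish, 62 mm across, 15 mm high, loose, beyond the right end of the console. Origin: centre of its underside. Leave it alone.
- canister: Black objective canister with a metal lid, 39 mm across, 56 mm tall, loose, standing upright behind the console (away from the robot). Origin: centre of its underside. Leave it alone.

How it is judged:
By the outcome, as a careful person would: the job done as asked, in the order asked, and still so for the second after the job is handed in, with the robot touching nothing.
It also fails if it takes over 48 s, if anything falls off the work surface, if the arm or the gripper's body presses on something with over 40 N, if the wrist force passes 120 N, or if a joint passes its speed limit or range.

## Working session

There is one attempt and no reset: what is moved stays moved. The work goes in short steps, Python scripts to look and compute and a shell command to move; the robot and the scene stay as the last step left them, time stands still between calls to the robot, and variables do not carry over. Pictures are saved under pics/ and viewed, at most 10 in all, crops included, and the job is handed in when it is done.

```bash
mkdir -p pics
python3 - <<'E'
from plant import bot
import cv2,numpy as np
o=bot.get_obs();print(o)
for n in("top","side"):
    cv2.imwrite(f"pics/{n}0.png",bot.capture(n))
    print(n,bot.camera_params(n))
E
```

```text
{'time': 0.0, 'joint_positions': array([-1.38199867e+00,  3.42689490e-01,  1.52503721e+00, -5.08101546e-05,
        1.27539914e+00, -1.45992143e-01]), 'dq': array([-1.54902762e-03,  1.89350418e-04, -1.48105778e-03, -9.15456063e-04,
        5.40003194e-04, -5.38491353e-06]), 'tau': array([ 2.30113221e-05, -4.31236196e+01, -2.44217259e+01,  7.18203024e-02,
        5.59960864e-02, -9.18980254e-05]), 'tool_pos': array([ 172.4358668 , -495.45708413,  243.05514923]), 'tcp_rot': array([-3.14006871e+00, -1.74968438e-04,  3.34804495e-01]), 'contact_force': array([-0.18685646, -0.26943619, -0.06842886]), 'moment': array([-0.03252864, -0.0220184 , -0.03445472]), 'finger_force': 0.0, 'grip_width': 92.09726837151707}
top {'fovy': 51.022086187878315, 'cx': 331.19060780628837, 'cy': 236.12015040189044, 'camera_from_world': array([[-1.86608953e-02, -9.99819280e-01, -3.63026139e-03,
         4.39980164e+01],
       [-9.85801316e-01,  1.90050315e-02, -1.66836967e-01,
         5.65329729e+02],
       [ 1.66875809e-01,  4.65389297e-04, -9.85977813e-01,
         7.34122645e+02],
       [ 0.00000000e+00,  0.00000000e+00,  0.00000000e+00,
         1.00000000e+00]])}
side {'fovy': 57.404287457817546, 'cx': 319.3908105657596, 'cy': 239.980554659096, 'camera_from_world': array([[-9.05902030e-01, -4.23427797e-01, -7.10018398e-03,
         5.39643100e+02],
       [-3.23172474e-01,  7.02051656e-01, -6.34573104e-01,
         2.01520158e+02],
       [ 2.73680587e-01, -5.72566479e-01, -7.72830230e-01,
         6.47989307e+02],
       [ 0.00000000e+00,  0.00000000e+00,  0.00000000e+00,
         1.00000000e+00]])}
```

View pics/top0.png

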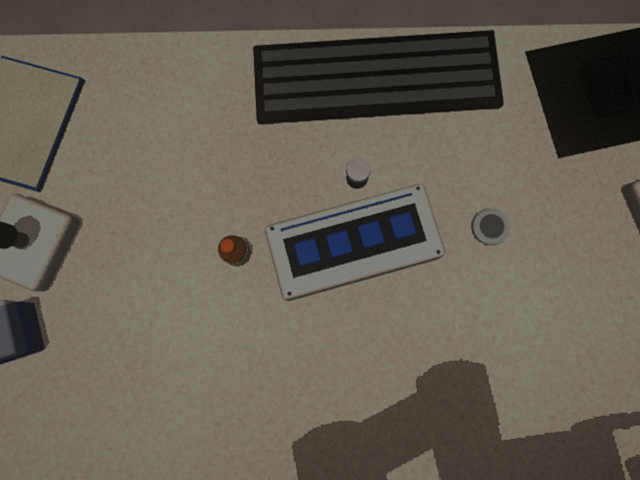

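View pics/side0.png

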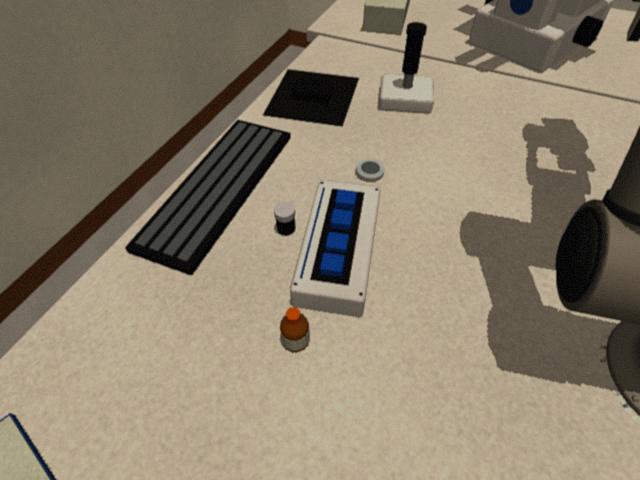

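The top picture shows the keys in a row at about (307,251), (340,243), (372,234) and (403,225). The bottle is at (233,250), the canister at (358,172) and the dish at (490,226). The side view agrees with this layout.

Run:
```python
from plant import bot
import cv2,numpy as np
from scipy.optimize import least_squares
P={};
for n in("top","side"):
    im=cv2.imread(f"pics/{n}0.png").astype(int)
    b,g,r=im[...,0],im[...,1],im[...,2]
    m=((b>r+40)&(b>g+30)).astype(np.uint8)
    k,l,s,c=cv2.connectedComponentsWithStats(m)
    q=[c[i] for i in range(1,k) if s[i,4]>120 and s[i,2]<40 and s[i,3]<40 and 170<c[i][1]<290 and 280<c[i][0]<430]
    q=np.array(sorted(q,key=lambda p:p[0] if n=="top" else -p[1]));print(n,q.round(1).tolist())
    P[n]=q
def proj(n,X):
    d=bot.camera_params(n);T=d["camera_from_world"];f=240/np.tan(np.radians(d["fovy"]/2))
    C=X@T[:3,:3].T+T[:3,3];return C[:,:2]/C[:,2:]*f+[d["cx"],d["cy"]]
def keys(p):
    s,c=np.sin(p[2]),np.cos(p[2]);y=np.array([75,25,-25,-75.])
    return np.c_[p[0]-s*y,p[1]+c*y,np.full(4,69.)]
for ns in(["top"],["side"],["top","side"]):
    f=lambda p:np.concatenate([(proj(n,keys(p))-P[n]).ravel() for n in ns])
    r=least_squares(f,[480,0,.26]);print(ns,r.x.round(3),r.fun.round(1))
print(keys(r.x).round(1))
```

```text
top [[306.8, 251.5], [338.7, 243.4], [370.6, 233.8], [402.3, 225.1]]
side [[331.8, 263.5], [336.9, 241.2], [341.3, 218.1], [345.3, 198.6]]
['top'] [ 5.58223e+02 -2.17100e+00  2.56000e-01] [-0.   0.3  0.  -0.5  0.   0.2 -0.   0.1]
['side'] [5.55936e+02 5.08400e+00 2.55000e-01] [ 0.   0.8 -0.1 -0.8 -0.1  0.3  0.1 -0.4]
['top', 'side'] [5.57555e+02 1.37000e-01 2.56000e-01] [-1.6  0.7 -1.5 -0.1 -1.5  0.6 -1.5  0.6  0.4 -1.8  0.2 -3.2  0.2 -1.9
  0.4 -2.4]
[[538.6  72.7  69. ]
 [551.2  24.3  69. ]
 [563.9 -24.1  69. ]
 [576.5 -72.4  69. ]]
```

```bash
python3 -m pendant '[[[0.3,0.5,0],[0,0,0],-1],[[0.6,0.9,0],[0,0,0],-1],[[0.6,0.9,0],[0,0,0],-1],[[0.6,0.9,0],[0,0,0],-1],[[0.6,0.9,0],[0,0,0],-1],[[0.6,0.9,0],[0,0,0],-1],[[0.6,0.9,0],[0,0,0],-1],[[0.6,0.9,0],[0,0,0],-1],[[0.6,0.9,0],[0,0,0],-1],[[0.6,0.9,0],[0,0,0],-1]]'
python3 -m pendant '[[[0.6,0.9,0],[0,0,0],-1],[[0.6,0.9,0],[0,0,0],-1],[[0.6,0.9,0],[0,0,0],-1],[[0.6,0.9,0],[0,0,-0.3],-1],[[0.6,0.9,0],[0,0,-0.3],-1],[[0.6,0.9,-0.5],[0,0,0],-1],[[0.6,0.9,-0.5],[0,0,0],-1],[[0.6,0.9,-0.5],[0,0,0],-1],[[0.6,0.9,-0.5],[0,0,0],-1],[[0,0,0],[0,0,0],-1]]'
```

```text
time: 0.93
tool_pos: [343.9, -236.3, 243.6]
tcp_rot: [-3.141, 0.0, 0.335]
contact_force: [0.5, -0.4, -0.5]
grip_width: 29.6
finger_force: 0.0
time: 1.77
tool_pos: [506.1, 9.4, 180.5]
tcp_rot: [-3.139, 0.003, 0.266]
contact_force: [-2.4, 0.2, -0.3]
grip_width: 0.0
finger_force: 0.0
```

```bash
python3 -m pendant '[[[0.2,0.4,-0.2],[0,0,0],-1],[[0.2,0.4,-0.4],[0,0,0],-1],[[0.2,0.4,-0.4],[0,0,0],-1],[[0.2,0.4,-0.4],[0,0,0],-1],[[0.2,0.4,-0.4],[0,0,0],-1],[[0.1,0.1,-0.3],[0,0,0],-1],[[0,0,-0.2],[0,0,0],-1],[[0,0,0],[0,0,0],-1],[[0,0,0],[0,0,0],-1],[[0,0,0],[0,0,0],-1]]'
python3 - <<'E'
from plant import bot
import cv2
for n in("top","side"): cv2.imwrite(f"pics/{n}1.png",cv2.resize(bot.capture(n)[140:320,220:460],None,fx=3,fy=3))
for i in range(2): print(bot.get_obs()["tool_pos"],bot.get_obs()["contact_force"])
E
```

```text
time: 2.6
tool_pos: [538.6, 67.5, 115.3]
tcp_rot: [3.141, -0.001, 0.262]
contact_force: [-0.3, 0.0, 1.1]
grip_width: 0.4
finger_force: 0.0
[538.80735722  67.59825673 115.49385409] [ 0.31330519 -0.79934477 -0.05120357]
[538.80735722  67.59825673 115.49385409] [ 0.31330519 -0.79934477 -0.05120357]
```

View pics/side1.png

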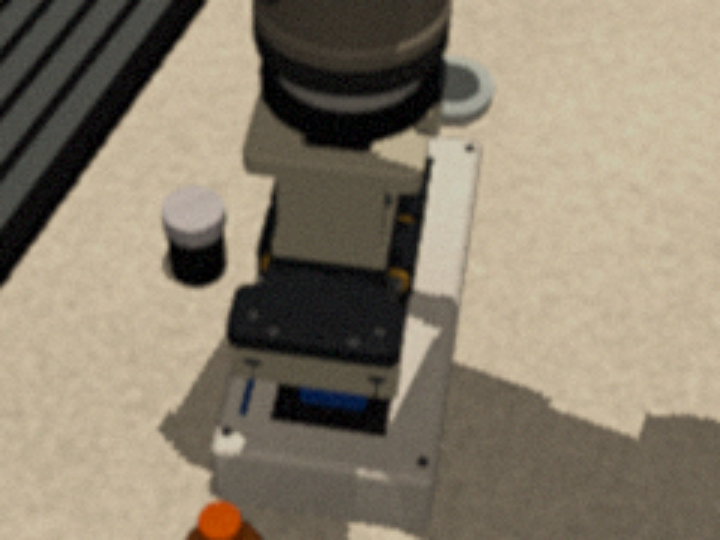

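The side crop shows the closed fingers over the left key, with its blue edge visible in front, and the bottle and canister clear. Next I lower gently onto key 1.

```bash
python3 -m pendant '[[[0,0.1,-0.2],[0,0,0],-1],[[0,0,-0.3],[0,0,0],-1],[[0,0,-0.2],[0,0,0],-1],[[0,0,-0.1],[0,0,0],-1],[[0,0,-0.05],[0,0,0],-1],[[0,0,0],[0,0,0],-1],[[0,0,0],[0,0,0],-1],[[0,0,0],[0,0,0],-1],[[0,0,0],[0,0,0],-1],[[0,0,0],[0,0,0],-1]]'
python3 -m pendant '[[[0,0,-0.03],[0,0,0],-1],[[0,0,-0.02],[0,0,0],-1],[[0,0,0],[0,0,0],-1],[[0,0,0],[0,0,0],-1],[[0,0,0],[0,0,0],-1],[[0,0,0],[0,0,0],-1],[[0,0,0],[0,0,0],-1],[[0,0,0],[0,0,0],-1],[[0,0,0],[0,0,0],-1],[[0,0,0],[0,0,0],-1]]'
```

```text
time: 3.53
tool_pos: [538.7, 71.1, 89.5]
tcp_rot: [3.141, -0.0, 0.263]
contact_force: [0.1, -0.4, -0.3]
grip_width: 0.6
finger_force: 0.0
time: 4.37
tool_pos: [538.7, 71.1, 87.8]
tcp_rot: [3.141, -0.0, 0.263]
contact_force: [0.6, 0.7, 0.7]
grip_width: 0.8
finger_force: 0.7
```

```bash
cat > f.py <<'E'
from plant import bot
import numpy as np
F=[];Z=[]
for i in range(6):
    bot.capture("wrist");o=bot.get_obs();F.append(o["contact_force"][2]);Z.append(o["tool_pos"][2])
print("Fz",np.round(F,1),"mean",np.mean(F).round(2),"tip z",np.mean(Z).round(2)-17,"t",o["time"])
E
python3 f.py
python3 -m pendant '[[[0,0,-0.02],[0,0,0],-1],[[0,0,-0.02],[0,0,0],-1],[[0,0,0],[0,0,0],-1],[[0,0,0],[0,0,0],-1],[[0,0,0],[0,0,0],-1],[[0,0,0],[0,0,0],-1],[[0,0,0],[0,0,0],-1],[[0,0,0],[0,0,0],-1],[[0,0,0],[0,0,0],-1],[[0,0,0],[0,0,0],-1]]'; python3 f.py
```

```text
Fz [0.7 1.6 1.3 1.6 2.  1.6] mean 1.48 tip z 70.79 t 4.6667
time: 5.5
tool_pos: [538.6, 71.1, 86.6]
tcp_rot: [3.141, -0.0, 0.263]
contact_force: [1.3, -0.1, 2.0]
grip_width: 0.1
finger_force: 0.9
Fz [2.3 1.5 1.1 1.4 1.7 1.8] mean 1.67 tip z 69.55 t 5.8
```

Key 1 yields at about 1.7 N with contact at 71 mm, so it is up. Next is key 2, with the same gentle dip.

```bash
python3 -m pendant '[[[0,0,0.3],[0,0,0],-1],[[0,0,0.1],[0,0,0],-1],[[0.1,-0.4,0],[0,0,0],-1],[[0.1,-0.4,0],[0,0,0],-1],[[0.12,-0.4,0],[0,0,0],-1],[[0.1,-0.4,0],[0,0,0],-1],[[0,0,0],[0,0,0],-1],[[0,0,-0.2],[0,0,0],-1],[[0,0,-0.15],[0,0,0],-1],[[0,0,-0.05],[0,0,0],-1]]'; python3 f.py
```

```text
time: 6.63
tool_pos: [550.3, 23.5, 85.3]
tcp_rot: [-3.141, 0.002, 0.263]
contact_force: [-0.2, 0.3, -0.2]
grip_width: 0.5
finger_force: 0.0
Fz [-0.8  0.1  0.9  0.2  0.2 -0.1] mean 0.08 tip z 69.15 t 6.9333
```

There is no contact at 69 mm, so key 2 looks latched. I'll lower gently to feel it.

```bash
python3 -m pendant '[[[0,0,-0.04],[0,0,0],-1],[[0,0,-0.04],[0,0,0],-1],[[0,0,-0.03],[0,0,0],-1],[[0,0,0],[0,0,0],-1],[[0,0,0],[0,0,0],-1],[[0,0,0],[0,0,0],-1],[[0,0,0],[0,0,0],-1],[[0,0,0],[0,0,0],-1],[[0,0,0],[0,0,0],-1],[[0,0,0],[0,0,0],-1]]'; python3 f.py
```

```text
time: 7.77
tool_pos: [551.1, 23.1, 83.3]
tcp_rot: [3.141, -0.0, 0.263]
contact_force: [0.8, 0.1, 0.7]
grip_width: 0.3
finger_force: 0.0
Fz [-0.3  0.6 -0.5  0.5  0.4 -0.1] mean 0.1 tip z 66.24 t 8.0667
```

```bash
python3 -m pendant '[[[0,0,-0.02],[0,0,0],-1],[[0,0,-0.01],[0,0,0],-1],[[0,0,0],[0,0,0],-1],[[0,0,0],[0,0,0],-1],[[0,0,0],[0,0,0],-1],[[0,0,0],[0,0,0],-1],[[0,0,0],[0,0,0],-1],[[0,0,0],[0,0,0],-1],[[0,0,0],[0,0,0],-1],[[0,0,0],[0,0,0],-1]]'; python3 f.py
```

```text
time: 8.9
tool_pos: [551.2, 23.1, 82.4]
tcp_rot: [3.141, -0.0, 0.263]
contact_force: [0.1, -0.6, 2.2]
grip_width: 0.5
finger_force: 1.0
Fz [2.2 2.7 1.9 1.8 1.8 2.8] mean 2.19 tip z 65.38 t 9.2
```

Key 2 is felt at 65.4 mm with 2.2 N, so it is the latched one. Now key 3.

```bash
python3 -m pendant '[[[0,0,0.4],[0,0,0],-1],[[0,0,0.15],[0,0,0],-1],[[0.1,-0.4,0],[0,0,0],-1],[[0.1,-0.4,0],[0,0,0],-1],[[0.12,-0.4,0],[0,0,0],-1],[[0.1,-0.4,0],[0,0,0],-1],[[0,0,0],[0,0,0],-1],[[0,0,-0.2],[0,0,0],-1],[[0,0,-0.15],[0,0,0],-1],[[0,0,-0.05],[0,0,0],-1]]'; python3 f.py
```

```text
time: 10.03
tool_pos: [563.2, -24.7, 85.8]
tcp_rot: [-3.141, 0.001, 0.263]
contact_force: [-0.5, -1.4, 1.8]
grip_width: 0.5
finger_force: 1.1
Fz [2.2 2.  1.8 2.  1.8 1.6] mean 1.91 tip z 69.59 t 10.3333
```

Key 3 is up (1.9 N at 69.6 mm). Now key 4.

```bash
python3 -m pendant '[[[0,0,0.3],[0,0,0],-1],[[0,0,0.1],[0,0,0],-1],[[0.1,-0.4,0],[0,0,0],-1],[[0.1,-0.4,0],[0,0,0],-1],[[0.12,-0.4,0],[0,0,0],-1],[[0.1,-0.4,0],[0,0,0],-1],[[0,0,0],[0,0,0],-1],[[0,0,-0.2],[0,0,0],-1],[[0,0,-0.15],[0,0,0],-1],[[0,0,-0.05],[0,0,0],-1]]'; python3 f.py
```

```text
time: 11.17
tool_pos: [575.8, -72.6, 85.8]
tcp_rot: [-3.141, 0.001, 0.263]
contact_force: [-1.2, -0.4, 2.7]
grip_width: 0.5
finger_force: 1.1
Fz [2.8 2.3 2.3 0.9 1.7 1.3] mean 1.88 tip z 69.58 t 11.4667
```

Key 4 is up as well. All four keys are tapped, so I go back over key 2.

```bash
python3 -m pendant '[[[0,0,0.3],[0,0,0],-1],[[0,0,0.15],[0,0,0],-1],[[-0.14,0.5,0],[0,0,0],-1],[[-0.14,0.55,0],[0,0,0],-1],[[-0.14,0.55,0],[0,0,0],-1],[[-0.14,0.55,0],[0,0,0],-1],[[-0.14,0.55,0],[0,0,0],-1],[[-0.14,0.5,0],[0,0,0],-1],[[0,0,0],[0,0,0],-1],[[0,0,0],[0,0,0],-1]]'
python3 -m pendant '[[[0,0,-0.2],[0,0,0],-1],[[0,0,-0.2],[0,0,0],-1],[[0,0,-0.1],[0,0,0],-1],[[0,0,-0.04],[0,0,0],-1],[[0,0,-0.04],[0,0,0],-1],[[0,0,-0.04],[0,0,0],-1],[[0,0,0],[0,0,0],-1],[[0,0,0],[0,0,0],-1],[[0,0,0],[0,0,0],-1],[[0,0,0],[0,0,0],-1]]'; python3 f.py
```

```text
time: 12.3
tool_pos: [550.8, 24.3, 100.7]
tcp_rot: [3.141, -0.0, 0.265]
contact_force: [0.2, -0.3, -0.1]
grip_width: 0.1
finger_force: 0.0
time: 13.13
tool_pos: [551.2, 22.9, 82.0]
tcp_rot: [3.141, -0.0, 0.263]
contact_force: [-1.6, -2.1, 3.6]
grip_width: 0.2
finger_force: 1.7
Fz [3.3 3.2 3.3 3.8 3.1 4. ] mean 3.45 tip z 64.92 t 13.4333
```

```bash
python3 -m pendant '[[[0,0,-0.03],[0,0,0],-1],[[0,0,-0.03],[0,0,0],-1],[[0,0,-0.03],[0,0,0],-1],[[0,0,-0.01],[0,0,0],-1],[[0,0,0],[0,0,0],-1],[[0,0,0],[0,0,0],-1],[[0,0,0],[0,0,0],-1],[[0,0,0],[0,0,0],-1],[[0,0,0],[0,0,0],-1],[[0,0,0],[0,0,0],-1]]'; python3 f.py
```

```text
time: 14.27
tool_pos: [551.3, 23.1, 79.0]
tcp_rot: [3.141, -0.0, 0.263]
contact_force: [-1.0, -2.4, 5.0]
grip_width: 0.5
finger_force: 2.8
Fz [6.2 6.  6.4 5.2 4.8 5.2] mean 5.63 tip z 61.980000000000004 t 14.5667
```

```bash
python3 -m pendant '[[[0,0,-0.02],[0,0,0],-1],[[0,0,-0.01],[0,0,0],-1],[[0,0,0],[0,0,0],-1],[[0,0,0],[0,0,0],-1],[[0,0,0],[0,0,0],-1],[[0,0,0],[0,0,0],-1],[[0,0,0],[0,0,0],-1],[[0,0,0],[0,0,0],-1],[[0,0,0],[0,0,0],-1],[[0,0,0],[0,0,0],-1]]'; python3 f.py
```

```text
time: 15.4
tool_pos: [551.3, 23.1, 78.7]
tcp_rot: [3.141, -0.001, 0.263]
contact_force: [-3.9, -3.0, 10.3]
grip_width: 0.6
finger_force: 5.2
Fz [10.1  9.9 10.3 11.1 10.7 10.7] mean 10.46 tip z 61.67 t 15.7
```

The stop is felt (stiff, 10 N). I'll rise and check that the key follows.

```bash
python3 -m pendant '[[[0,0,0.04],[0,0,0],-1],[[0,0,0.05],[0,0,0],-1],[[0,0,0.05],[0,0,0],-1],[[0,0,0.05],[0,0,0],-1],[[0,0,0.05],[0,0,0],-1],[[0,0,0.02],[0,0,0],-1],[[0,0,0],[0,0,0],-1],[[0,0,0],[0,0,0],-1],[[0,0,0],[0,0,0],-1],[[0,0,0],[0,0,0],-1]]'; python3 f.py
```

```text
time: 16.53
tool_pos: [551.3, 23.2, 85.6]
tcp_rot: [3.142, -0.0, 0.263]
contact_force: [1.3, -1.4, 2.3]
grip_width: 0.3
finger_force: 1.1
Fz [2.6 2.7 2.1 1.5 2.8 1.7] mean 2.22 tip z 68.66 t 16.8333
```

The key has followed the finger up to 68.7 mm with 2.2 N, so it is released. Now I lift clear and look.

```bash
python3 -m pendant '[[[0,0,0.2],[0,0,0],-1],[[0,0,0.6],[0,0,0],-1],[[0,0,0.9],[0,0,0],-1],[[0,0,0.9],[0,0,0],-1],[[-0.3,0,0.9],[0,0,0],-1],[[-0.8,0,0.6],[0,0,0],-1],[[-0.8,0,0],[0,0,0],-1],[[-0.8,0,0],[0,0,0],-1],[[-0.5,0,0],[0,0,0],-1],[[0,0,0],[0,0,0],-1]]'
python3 -m pendant '[[[-0.3,-0.8,0],[0,0,0],-1],[[0,-0.9,0],[0,0,0],-1],[[0,-0.9,0],[0,0,0],-1],[[0,-0.9,0],[0,0,0],-1],[[0,-0.9,0],[0,0,0],-1],[[0,-0.9,0],[0,0,0],-1],[[0,-0.9,0],[0,0,0],-1],[[0,-0.5,0],[0,0,0],-1],[[0,0,0],[0,0,0],-1],[[0,0,0],[0,0,0],-1]]'
python3 - <<'E'
from plant import bot
import cv2,numpy as np
t=bot.capture("top");s=bot.capture("side")
cv2.imwrite("pics/end.png",np.vstack([t[150:310,200:520],cv2.resize(s[150:360,250:410],None,fx=2,fy=2)]))
for n,im in(("top",t),("side",s)):
    im=im.astype(int);b,g,r=im[...,0],im[...,1],im[...,2]
    k,l,st,c=cv2.connectedComponentsWithStats(((b>r+40)&(b>g+30)).astype(np.uint8))
    print(n,[c[i].round(1).tolist() for i in range(1,k) if st[i,4]>120 and 170<c[i][1]<290 and 280<c[i][0]<430])
E
```

```text
time: 17.67
tool_pos: [451.9, 23.6, 208.8]
tcp_rot: [-3.14, 0.003, 0.263]
contact_force: [0.0, -0.1, 0.2]
grip_width: 0.4
finger_force: 0.0
time: 18.5
tool_pos: [446.3, -178.3, 208.3]
tcp_rot: [-3.141, 0.0, 0.261]
contact_force: [-0.1, 0.3, 0.1]
grip_width: 0.3
finger_force: 0.0
top [[402.4, 225.2], [370.6, 233.9], [338.9, 242.8], [306.9, 251.7]]
side [[345.4, 198.7], [341.3, 218.2], [336.8, 240.0], [331.8, 263.6]]
```

View pics/end.png

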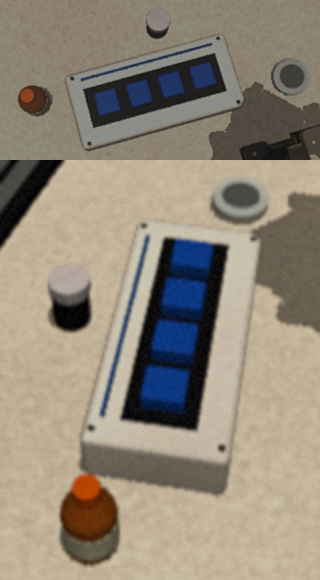

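The picture shows all four keys evenly raised. Key 2 has moved from row 241.2 to 240.0 in the side view, while the other keys, bottle, dish and canister have not moved. The arm is clear.

```bash
python3 -c "
from plant import bot
print(bot.close_job())"
```

```text
the job is handed in; nothing more can be done
None
```

I tapped all four keys left to right, found key 2 latched, pressed it to its stop (about 10 N, above the 5 to 7 N you gave) and it sprang up; all four keys stand up, nothing else moved, and the job was handed in at about 19 s.

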